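# Fit the adjustable wrench and tighten the bin's clamp nut

### The job

The brass hex nut that clamps the grey bin to the tray is loose: with the adjustable wrench still lying in its black rest, roll the wrench's worm (do not force the jaw) until the jaws just fit the nut. Then put the wrench on the nut, turn it clockwise with the wrench alone until the nut stops with its red mark in line with the red mark on the bracket, and lay the wrench back in its rest as it was. Do not disturb the camping things lying around.

Things in the scene. Friction and masses are not known exactly. Their poses are not given: they have to be found in the camera images.
- bin: Fixed grey bin with steel foot bracket on the aluminium tray (tray floor 6 mm above the work surface). Origin: tray floor, under the nut's axis; x points from nut to bin. Bracket plate 100 x 100 x 6 mm under the nut; from 53 mm along +x stands an upright plate 60 mm high and behind it the bin, 132 mm wide, to x = 154 mm, 116 mm high. A red mark lies on the plate at the -x side of the nut.
- nut (a joint): Brass hex nut on an upright stud, 36 mm across flats, 41.6 across corners, 30 mm tall, its underside 20 mm and its top 50 mm above the work surface, on a boss of radius 24 mm; the stud ends 4 mm above it. Value: angle turned clockwise seen from above, rad; it starts at 0 to 0.35 and stops dead at 0.95, fully tight, where its red mark meets the bracket's. Turning takes about 0.25 N m.
- nut_mid (a point): Middle of the nut: on its axis, at half its height. Turns with the nut: z up, x points to a corner of the hexagon (two flats are parallel to x). The red mark on the nut's top is at its -x corner. At the stop its x is parallel to the bin's x. The nut's other four corners are 60 degrees apart.
- rest: Fixed black tool rest on the tray, 236 x 112 mm. Origin: centre of underside, x towards the wrench's jaws. Blocks carry the wrench 20 mm above that origin, under the head (x 24 to 52 mm) and tail (x -106 to -70). Walls 10 mm higher leave 4 mm of play beside head and tail, 6 mm behind the tail. Between the blocks the base is 4 mm thick. Wrench in place: origin 20 mm above this one, axes parallel.
- wrench: Steel adjustable wrench, 200 mm long, 0.45 kg, lying flat. Origin: mid-length, on the handle's axis, at the underside; x to the jaws, z up. Handle 24 mm wide, 16 thick, x -100 to 22 mm. Head 18 mm thick, x 22 to 56, y -36 to 40. Jaws x 56 (throat) to 100: fixed jaw's inner face at y = 18 mm, outer 34; sliding jaw on the -y side, 14 mm thick. Centre of mass near x = 10 mm.
- jaw (a joint): Sliding jaw: the gap between the jaws is 30 mm + this value (0 to 0.022 m); its inner face is at wrench y = -12 mm - value. It starts too wide (gap 43 to 50 mm). It is moved by the worm, 1.6 mm per rad, and stays where it is left; pushing on it with over 15 N would force it.
- worm_top (a point): Top of the worm, a ridged brass roller (diameter 24, width 28 mm, axis along wrench y) at wrench x = 38, y = 0 mm, 7 mm above the head's top face, 25 mm above the wrench's underside. Rubbing a fingertip over its top towards the handle (wrench -x) closes the jaws, towards the jaws opens them, 0.133 mm per mm of rubbing if it does not slip; it takes 2.5 N of rub, so a press of about 6 to 15 N.
- handle_mid (a point): Good place to grip the wrench: on the handle's axis at wrench x = -10 mm, at half the handle's thickness (8 mm above the underside).
- mouth (a point): Where the nut's axis stands when a corner of the nut touches the throat: wrench x = 77 mm, 9 mm above the underside; y = 0 here, but the nut sits midway between the jaws (wrench y = 3 mm - half the jaw value; -1 mm at a gap of 38). The jaws' inner faces flare out 3 mm over their last 9 mm. With the wrench on the nut its underside may be 22 to 32 mm above the work surface.
- bowl: Loose orange bowl, 116 mm across, 50 mm high, with the red cup standing in it. Origin: centre of its underside.
- cup: Loose red cup, 76 mm across, 75 mm high, standing in the bowl; its rim is about 90 mm above the work surface. Origin: centre of its underside.
- headlamp: Loose black headlamp unit without strap, 50 x 70 x 43 mm. Origin: centre of its underside.
- carabiner: Loose large titanium carabiner lying flat, 112 x 64 x 16 mm. Origin: centre of its underside.
- whistle: Loose white plastic whistle, 60 x 22 x 26 mm. Origin: centre of its underside.

How it is judged:
On the way, in this order (a step that is already met when the one before it is completed fails the run):
1. jaws set to just fit the nut (gap 36 to 40 mm) with the wrench lying in its rest (value of joint jaw between 0.006 and 0.01 m and x of wrench in the frame of rest between -0.01 and 0.016 m and y of wrench in the frame of rest between -0.009 and 0.009 m and z of wrench in the frame of rest between 0.016 and 0.024 m and angle between the x axis of wrench and the x axis of rest, either way round below 0.15 rad), for 0.2 s.
2. wrench on the nut, jaws still fitting, the nut between them (x of nut_mid in the frame of wrench between 0.062 and 0.088 m and y of nut_mid in the frame of wrench between -0.008 and 0.008 m and z of nut_mid in the frame of wrench between -0.006 and 0.024 m and value of joint jaw between 0.006 and 0.01 m), for 0.1 s.
3. nut turned clockwise to its stop with the wrench on it (x of nut_mid in the frame of wrench between 0.062 and 0.088 m and y of nut_mid in the frame of wrench between -0.008 and 0.008 m and z of nut_mid in the frame of wrench between -0.006 and 0.024 m and value of joint nut above 0.86 rad), for 0.1 s.
At the end, for the whole second after the job is handed in: The nut stands within 0.09 rad of its stop; the wrench lies still and released in its rest (at most 10 mm back or 16 mm forward of its place, 9 mm sideways, 4 mm in height, 0.15 rad); the bowl, cup, headlamp, carabiner and whistle are within 30 mm of where they were (value of joint nut above 0.86 rad and x of wrench in the frame of rest between -0.01 and 0.016 m and y of wrench in the frame of rest between -0.009 and 0.009 m and z of wrench in the frame of rest between 0.016 and 0.024 m and angle between the x axis of wrench and the x axis of rest, either way round below 0.15 rad and linear speed of wrench below 0.02 m/s and angular speed of wrench below 0.2 rad/s and distance of each of bowl, cup, headlamp, carabiner, whistle from where it was at the start of the episode below 0.03 m); the robot touches nothing.
It fails at once if the nut is pushed with the fingers (contact force between the fingers and nut above 4 N).
It fails at once if the sliding jaw is forced with the fingers (contact force between the fingers and jaw above 12 N).
It fails at once if a bystander (bowl, cup, headlamp, carabiner, whistle) is disturbed: moved more than 30 mm (distance of any of bowl, cup, headlamp, carabiner, whistle from where it was at the start of the episode above 0.03 m).
It also fails if it takes over 67 s, if anything falls off the work surface, if the arm or the gripper's body presses on something with over 40 N, if the wrist force passes 120 N, or if a joint passes its speed limit or range.

### The arm

A 7-joint arm with a two-finger parallel gripper is mounted at the origin on the work surface. World frame = base frame: x ahead of the robot, y to its left, z up, the work surface at z = 0. Lengths are in m, angles in rad, forces in N, time in s.
With the tool pointing down it reaches from about 0.425 to 0.875 m from the base axis. Payload 9.9 kg.
Tool frame: the origin (TCP) lies midway between the tips of the shut fingers; the grasp point (between the pads) lies 19 mm behind it; z points along the fingers, y is the line along which they close (so a half turn about z gives the same grasp; the last joint's range is limited). The gripper opens to 85 mm and grips with 20 to 120 N. Pads are 22 mm wide; open, the fingers measure 114 mm over their backs; the gripper's body (76 mm by 85 mm) begins 54 mm behind the grasp point. The pads swing forward as they close: fully open they stand 13 mm farther back than shut.
Start: joints at [1.055, 0.576, 0.025, 1.437, -0.015, 1.129, -0.057], TCP at [0.282, -0.613, 0.231] pointing down, gripper open.
Joint ranges: [-2.76, 2.76], [-0.34, 2.15], [-1.52, 1.57], [0.19, 2.46], [-1.09, 4.23], [0.17, 1.99], [-2.82, 2.82]. Speed limits (rad/s): [2.22, 2.22, 3.01, 3.01, 3.14, 3.14, 3.14].

### API

Orientations are given as [roll, pitch, yaw] about the fixed x, y, z axes, in that order (R = Rz(yaw) Ry(pitch) Rx(roll)).
In Python, from rig import arm, eoat, state, optics, order gives the robot as it stands. Calls block until the motion is done:
- arm.move_to(position, orientation): joint-space move of the TCP to a pose.
- arm.move_linear(position, rot=None, speed=0.15, max_force=None): straight line of the TCP; rot=None keeps the orientation; speed is the mean speed in m/s. With max_force (N) it stops when the force on the tool has changed by that much, and returns True; else False.
- arm.move_joints(angles): joint-space move.
- eoat.grip(opening): opening from 0.0 (shut) to 1.0 (fully open); the grip force is fixed at half the most; returns when the fingers have stopped.
- arm.hold(seconds).
- arm.ik(position, orientation): joint angles nearest the present ones, or None.
- state(): the state.
- optics.grab_frame(name): name is "scene" or "side" or "wrist"; returns the picture (400x640x3 uint8, red, green, blue); there is no depth.
- optics.camera_model(name): a dict with "vertical_fov" (degrees; the focal length in pixels is half the picture's height over the tangent of half this angle, whatever the lens; pixels are square), "cx", "cy" (the principal point, pixels), "extrinsics" (4x4, takes a point from camera to world coordinates). Camera axes: x right, y down, z forward; pixel columns grow to the right and rows downward; lengths in m; the calibration is good to about 2 mm. A picture is of the moment at which its call begins: read the wrist's pose just before it. camera_model takes no time and is no camera call; for the wrist camera it gives the pose at the moment of the call.
A pose or a line that the arm cannot do raises arm.PlanningError and nothing moves.
- order.job_done(): hands the job in; it is judged then, once.
The state is a dict: "time": time; "q": joint angles; "dq": joint speeds; "tau": joint torques, N m; "eef_pos": TCP position; "orientation": TCP orientation; "ft_force": force on the tool from outside, world axes, zero at the start; "moment": the same for the moment, N m; "width": opening from 0.0 (shut) to 1.0 (fully open); "grip_force": force on a finger pad.
Only numpy, scipy, OpenCV 4.12 (cv2) and the standard library are available. Lean on these libraries where they do the work, as an engineer would, in place of code of your own. Each camera call takes 0.05 s, during which the arm holds its last target. There are 200 camera calls.

## Working session

There is one attempt and no reset: what is moved stays moved. The work goes in short steps, each a Python script; the robot and the scene stay as the last script left them, time stands still between calls to the robot, and variables do not carry over. Pictures are saved under pics/ and viewed, at most 10 in all, crops included, and the job is handed in when it is done.

```bash
ls; mkdir -p pics
python3 - <<'E'
from rig import arm,eoat,state,optics,order
import cv2,numpy as np
for n in("scene","side"):
    m=optics.camera_model(n);print(n,m["vertical_fov"],m["cx"],m["cy"],np.round(m["extrinsics"],3).tolist())
    f=optics.grab_frame(n);cv2.imwrite(f"pics/{n}0.png",f[:,:,::-1])
s=state();print(s["time"],s["orientation"],s["ft_force"])
E
```

```text
pics
scene 43.59369409101778 325.64992688779125 198.56349213833784 [[0.378, 0.7, -0.606, 1.427], [0.926, -0.284, 0.249, -0.349], [0.002, -0.655, -0.755, 1.122], [0.0, 0.0, 0.0, 1.0]]
side 43.831237595998324 322.2285675534449 199.71790741579346 [[-0.943, -0.201, 0.263, 0.179], [-0.331, 0.539, -0.775, 1.109], [0.014, -0.818, -0.575, 0.905], [0.0, 0.0, 0.0, 1.0]]
0.1 [-3.14015880e+00  7.84625208e-05  4.31795172e-01] [ 0.41650167 -0.69207494 -0.07021133]
```

View pics/scene0.png

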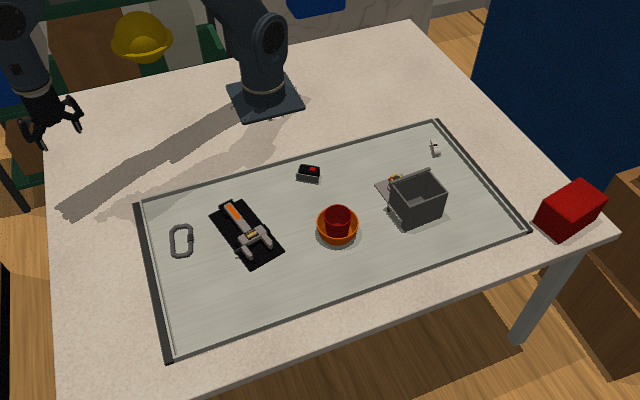

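View pics/side0.png

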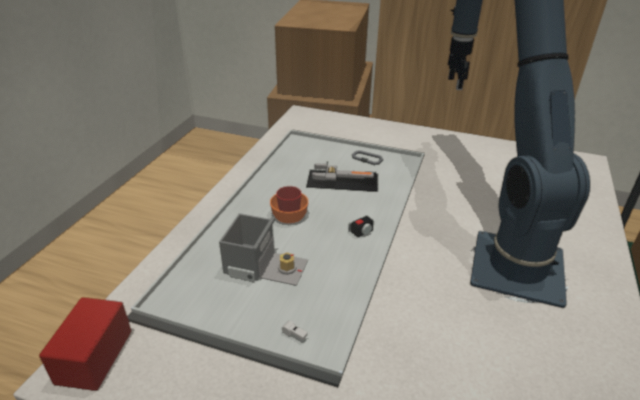

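```bash
cat > h.py <<'E'
from rig import arm,eoat,state,optics,order
import cv2,numpy as np
def ray(m,u,v,z):
    f=200/np.tan(np.radians(m["vertical_fov"])/2);E=np.array(m["extrinsics"])
    d=E[:3,:3]@np.array([(u-m["cx"])/f,(v-m["cy"])/f,1]);o=E[:3,3]
    return o+d*(z-o[2])/d[2]
def proj(m,p):
    f=200/np.tan(np.radians(m["vertical_fov"])/2);E=np.array(m["extrinsics"])
    c=E[:3,:3].T@(np.array(p)-E[:3,3]);return np.array([m["cx"]+f*c[0]/c[2],m["cy"]+f*c[1]/c[2]])
def snap(name,fn):
    m=optics.camera_model(name);f=optics.grab_frame(name)[:,:,::-1].copy();cv2.imwrite("pics/"+fn+".png",f)
    np.save("pics/"+fn+".npy",m,allow_pickle=True);return m,f
def load(fn): return np.load("pics/"+fn+".npy",allow_pickle=True).item(),cv2.imread("pics/"+fn+".png")
E
python3 - <<'E'
from h import *
m=optics.camera_model("scene");s=optics.camera_model("side");w=optics.camera_model("wrist")
for n,c,u,v,z in[("handle",m,235,215,.04),("jaws",m,259,246,.04),("rest",m,246,234,.03),("restS",s,342,181,.03),("nutS",s,287,258,.05),("nutM",m,393,180,.05),("binM",m,416,186,.122),("binS",s,248,233,.122),("bowl",m,337,227,.03),("lamp",m,308,173,.03),("carab",m,181,240,.014),("whis",m,434,150,.02)]: print(n,ray(c,u,v,z).round(3))
E=np.array(w["extrinsics"]);p=np.array(state()["eef_pos"]);print(w["vertical_fov"],w["cx"],w["cy"],E.round(3).tolist(),p)
from scipy.spatial.transform import Rotation as R
T=R.from_euler("xyz",state()["orientation"]).as_matrix();print("cam in tool",(T.T@(E[:3,3]-p)).round(4),(T.T@E[:3,:3]).round(3).tolist())
E
```

```text
handle [ 0.519 -0.25   0.04 ]
jaws [ 0.645 -0.219  0.04 ]
rest [ 0.586 -0.239  0.03 ]
restS [ 0.555 -0.193  0.03 ]
nutS [0.57  0.233 0.05 ]
nutM [0.573 0.214 0.05 ]
binM [0.674 0.224 0.122]
binS [0.664 0.254 0.122]
bowl [0.658 0.    0.03 ]
lamp [ 0.435 -0.     0.03 ]
carab [ 0.527 -0.407  0.014]
whis [0.482 0.411 0.02 ]
67.11314612434954 317.36563092072925 200.45978883967726 [[0.419, -0.877, -0.236, 0.342], [-0.908, -0.405, -0.107, -0.585], [-0.002, 0.259, -0.966, 0.373], [0.0, 0.0, 0.0, 1.0]] [ 0.28232491 -0.61270135  0.23052132]
cam in tool [ 0.0655 -0.0008 -0.1428] [[0.001, -0.966, -0.259], [1.0, 0.001, -0.0], [0.0, -0.259, 0.966]]
```

Run:
```python
from h import *
pi=np.pi
eoat.grip(0.0)
arm.move_to([.55,.22,.19],[pi,0,.2]);arm.hold(.3);a,f=snap("wrist","nut1");print(state()["time"])
arm.move_to([.59,-.235,.16],[pi,0,.24]);arm.hold(.3);b,g=snap("wrist","wr1");print(state()["time"],state()["ft_force"])
cv2.imwrite("pics/both.png",np.vstack([cv2.resize(x[:, :],(480,300)) for x in(f,g)]))
```

```text
4.2833
6.3083 [ 0.03137428 -0.31237782 -0.39111205]
```

View pics/both.png

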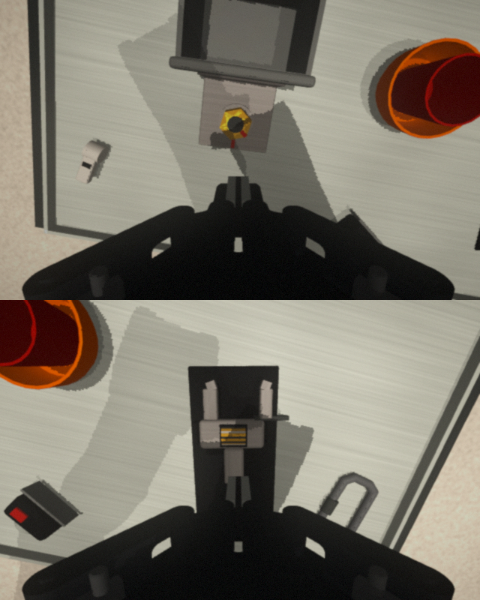

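Run:
```python
from h import *
m,f=load("nut1");w,g=load("wr1")
A=cv2.resize(f[90:220,230:390],None,fx=5,fy=5,interpolation=cv2.INTER_CUBIC)[:,:].copy()
B=cv2.resize(g[80:230,230:400],None,fx=4.7,fy=4.7,interpolation=cv2.INTER_CUBIC)
cv2.imwrite("pics/A.png",cv2.resize(A,(738,600)));cv2.imwrite("pics/B.png",cv2.resize(B,(680,600)))
for n,c,x in(("nut",m,f),("worm",w,g)):
    h=cv2.cvtColor(x,cv2.COLOR_BGR2HSV)
    k=cv2.inRange(h,(15,110,60),(35,255,255)); N,l,s,ce=cv2.connectedComponentsWithStats(k);i=1+s[1:,4].argmax();print(n,s[i],ce[i],cv2.minAreaRect(cv2.findNonZero((l==i).astype(np.uint8))))
```

```text
nut [293 144  43  42 935] [312.99358289 163.42032086] ((313.0000305175781, 164.00001525878906), (41.01219177246094, 39.59798049926758), 45.0)
worm [294 177  34   6 162] [310.30246914 179.83950617] ((310.5, 179.5), (5.0, 33.0), 90.0)
```

View pics/A.png

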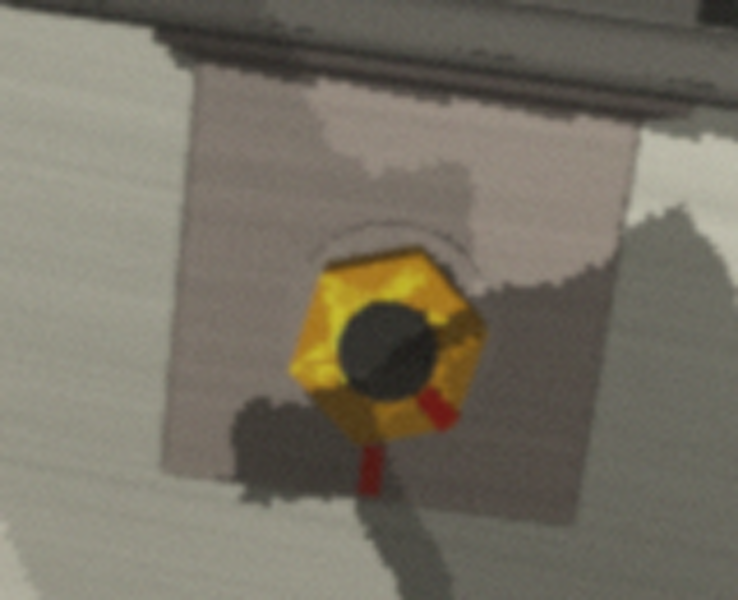

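View pics/B.png

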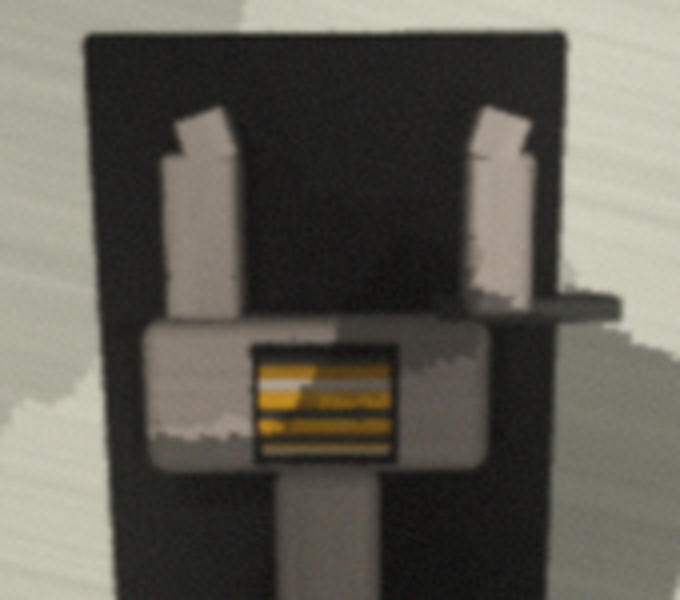

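Run:
```python
from h import *
m,_=load("nut1");w,_=load("wr1")
a=lambda x,y,z:ray(m,230+x/4.6125,90+y/4.615,z); b=lambda x,y,z:ray(w,230+x/4,80+y/4,z)
C=[(420,248),(326,268),(292,368),(370,445),(452,430),(487,325)]
P=np.array([a(*c,.05) for c in C]);c=P.mean(0);print("nut",c)
an=np.degrees(np.arctan2(P[:,1]-c[1],P[:,0]-c[0]));r=np.linalg.norm(P-c,axis=1);print(an.round(1),(r*1e3).round(1))
mk=a(371,472,.012);print("mark",mk,"angle bin x",np.degrees(np.arctan2(c[1]-mk[1],c[0]-mk[0])))
mk=a(438,410,.05);print("nutmark +x ang",np.degrees(np.arctan2(c[1]-mk[1],c[0]-mk[0])), "stud",a(388,350,.054))
L,Rr=a(163,470,.012),a(574,522,.012);d=L-Rr;print("plate w",np.linalg.norm(d),"bin yaw",np.degrees(np.arctan2(-d[0],d[1])),(L+Rr)/2)
d1=a(163,470,.012)-a(190,100,.012);print("left edge",np.degrees(np.arctan2(-d1[1],-d1[0])))
d2=a(574,522,.012)-a(636,130,.012);print("right edge",np.degrees(np.arctan2(-d2[1],-d2[0])))
L,Rr=b(87,35,.01),b(567,35,.01);d=L-Rr;print("rest w",np.linalg.norm(d),"yaw",np.degrees(np.arctan2(-d[0],d[1])),"front mid",(L+Rr)/2)
d=b(87,35,.01)-b(115,600,.01);e=b(565,35,.01)-b(547,600,.01);print("edges",[np.degrees(np.arctan2(x[1],x[0])) for x in(d,e)])
hl,hr=b(145,395,.044),b(490,395,.044);d=hl-hr;print("head w",np.linalg.norm(d),np.degrees(np.arctan2(-d[0],d[1])),"mid",(hl+hr)/2)
for y in(180,290):
  p,q=b(241 if y<200 else 243,y,.044),b(469,y,.044);print("gap",np.linalg.norm(p-q))
print("jaw widths",np.linalg.norm(b(164,200,.044)-b(240,200,.044)),np.linalg.norm(b(469,200,.044)-b(533,200,.044)))
print("throat",b(320,318,.044),"rear",b(320,470,.044),"worm",b((258+392)/2,400,.051))
```

```text
nut [0.57247366 0.22757212 0.05      ]
[  -4.6   50.3  112.7  179.  -132.   -64.8] [21.  20.8 20.7 20.7 21.1 20.1]
mark [0.5371022  0.22567608 0.012     ] angle bin x 3.068330585884551
nutmark +x ang 48.513451517725976 stud [0.57261043 0.22822334 0.054     ]
plate w 0.09866273538695884 bin yaw 4.032875312091508 [0.5312376 0.2248795 0.012    ]
left edge 4.872243438074012
right edge 4.602137681830789
rest w 0.10978994815317666 yaw 13.847751122256527 front mid [ 0.67868357 -0.20640477  0.01      ]
edges [np.float64(13.632097637210801), np.float64(14.564125623229108)]
head w 0.07523367701380783 13.850429439755764 mid [ 0.60339724 -0.22308415  0.044     ]
gap 0.04749040374632655
gap 0.04817876121289805
jaw widths 0.015897064347006596 0.013385942873794396
throat [ 0.6198396  -0.21970251  0.044     ] rear [ 0.58710409 -0.22755307  0.044     ] worm [ 0.60408422 -0.22474406  0.051     ]
```

```bash
cat >> h.py <<'E'
pi=np.pi;YW=.243;ux=np.array([np.cos(YW),np.sin(YW),0]);WORM=np.array([.6035,-.2248,0])
def at(dx,z): return list(WORM+ux*dx+[0,0,z])
def stroke(d0=.009,d1=-.009,N=8,sp=.04):
    arm.move_linear(at(d0,.055),speed=.12)
    f0=np.array(state()["ft_force"]);c=arm.move_linear(at(d0,.044),speed=.015,max_force=N)
    s=state();z=s["eef_pos"][2];fa=np.array(s["ft_force"])-f0
    arm.move_linear(at(d1,z),speed=sp);s2=state();fb=np.array(s2["ft_force"])-f0
    arm.move_linear(at(d1,.055),speed=.12)
    print(c,round(z,4),fa.round(1),fb.round(1),round(s2["eef_pos"][2],4),"t",round(state()["time"],2))
E
python3 - <<'E'
from h import *
arm.move_to(at(.009,.065),[pi,0,YW])
stroke()
arm.move_linear(at(-.03,.12),speed=.15)
snap("wrist","wr2");print(state()["time"])
m,g=load("wr2")
for p in [(.044,56),(.044,100)]:
  for y in(40,18,-36):print(p,y,proj(m,WORM+ux*(p[1]-38)/1e3+np.array([-ux[1],ux[0],0])*y/1e3+[0,0,p[0]]).round(1))
x=[proj(m,WORM+ux*.05*k+[0,0,.044]) for k in(0,1)];u0=int(x[0][0]);print(x)
cv2.imwrite("pics/B2.png",cv2.resize(g[60:260,210:430],None,fx=2.7,fy=2.7,interpolation=cv2.INTER_CUBIC))
E
```

```text
True 0.0504 [1.9 0.6 6.8] [0.3 0.5 7.2] 0.0509 t 8.35
9.0083
(0.044, 56) 40 [262.6 144.4]
(0.044, 56) 18 [293.4 144.4]
(0.044, 56) -36 [369.  144.5]
(0.044, 100) 40 [259.6  78.5]
(0.044, 100) 18 [292.1  78.5]
(0.044, 100) -36 [371.9  78.6]
[array([318.56868544, 169.42021495]), array([318.67669164,  97.21944341])]
```

View pics/B2.png

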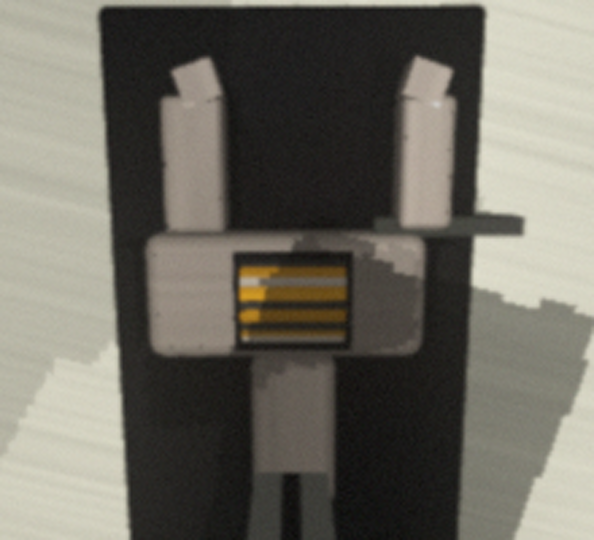

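```bash
cat >> h.py <<'E'
uy=np.array([-ux[1],ux[0],0])
def gapm(fn):
    m,g=load(fn);gr=cv2.GaussianBlur(cv2.cvtColor(g,cv2.COLOR_BGR2GRAY),(3,1),0).astype(float);out=[]
    for X in(65,70,75,80,85):
        ys=np.arange(-52,46,.1);uv=np.array([proj(m,WORM+ux*(X-38)/1e3+uy*y/1e3+[0,0,.044]) for y in ys],np.float32)
        p=cv2.remap(gr.astype(np.float32),uv[:,:1],uv[:,1:],cv2.INTER_LINEAR)[:,0]
        b=p>65;e=ys[1:][b[1:]!=b[:-1]];out.append(e.round(1).tolist())
    print(fn,*out,sep="\n ")
E
python3 - <<'E'
from h import *
gapm("wr1");gapm("wr2")
E
```

```text
wr1
 [-48.4, -44.0, -29.8, 18.2, 34.1]
 [-48.3, -44.0, -29.2, 18.2, 34.4]
 [-48.3, -43.9, -29.0, 18.3, 34.6]
 [-48.4, -43.9, -29.1, 18.2, 34.4]
 [-48.2, -44.0, -29.2, 18.2, 34.4]
wr2
 [-46.7, -41.5, -26.6, 18.2, 34.6]
 [-46.4, -41.5, -26.5, 18.1, 34.5]
 [-46.4, -41.6, -26.6, 18.1, 34.5]
 [-46.5, -41.4, -26.5, 18.2, 34.6]
 [-46.5, -41.5, -26.5, 18.2, 34.6]
```

Run:
```python
from h import *
for i in range(3): stroke(sp=.05)
arm.move_linear(at(-.03,.12),speed=.15)
snap("wrist","wr3");gapm("wr3");print(state()["time"])
```

```text
True 0.0504 [-0.1  0.4  5.9] [-2.4  0.9  8.4] 0.0508 t 11.02
True 0.0506 [0.4 0.5 5.2] [-2.4  0.4  8.1] 0.0508 t 12.51
True 0.0505 [0.9 0.4 5.4] [-1.3  0.8  8.4] 0.0508 t 14.02
wr3
 [-46.6, -36.5, -21.6, 18.1, 34.6]
 [-46.4, -36.5, -21.6, 18.1, 34.5]
 [-46.5, -36.6, -21.7, 18.1, 34.5]
 [-46.4, -36.5, -21.7, 18.2, 34.6]
 [-46.5, -36.5, -21.6, 18.2, 34.5]
14.675
```

Run:
```python
from h import *
stroke(sp=.04,N=10,d0=.0095,d1=-.0095)
arm.move_linear(at(-.03,.12),speed=.15)
snap("wrist","wr4");gapm("wr4");print(state()["time"])
```

```text
True 0.0502 [0.8 0.9 4.4] [-0.6  1.4  7.2] 0.0509 t 16.81
wr4
 [-46.6, -34.1, -19.2, 18.1, 34.6]
 [-46.4, -34.1, -19.2, 18.1, 34.5]
 [-46.5, -33.9, -19.2, 18.2, 34.5]
 [-46.5, -33.9, -19.1, 18.2, 34.6]
 [-46.5, -34.0, -19.1, 18.2, 34.5]
17.4667
```

Run:
```python
from h import *
m,g=load("wr1");
for (x,y) in[(5,517),(38,480),(78,514),(48,537)]: print("lampW",ray(m,x*4/3,(y-300)*4/3,.045).round(3))
m=optics.camera_model("scene");h=cv2.imread("pics/scene0.png")
for (x,y) in[(296,175),(300,164),(322,168),(319,181)]: print("lampS",ray(m,x,y,.045).round(3),ray(m,x,y,.006).round(3))
s=optics.camera_model("side")
for (x,y) in[(350,226),(364,216),(374,228),(362,237)]: print("lampSide",ray(s,x,y,.03).round(3))
m,_=load("nut1")
for (x,y) in[(82,178),(92,183),(90,142),(105,143)]: print("whis",ray(m,x*4/3,y*4/3,.025).round(3))
# grasp
g=-.048
eoat.grip(.6)
arm.move_linear(at(g,.06),speed=.2);arm.move_linear(at(g,.018),speed=.1,max_force=10)
p0=state();eoat.grip(0.);s=state();print(p0["eef_pos"],s["eef_pos"],s["width"],s["grip_force"],s["ft_force"])
for st,r in((.127,49),(.077,50),(.077,20),(.077,-4)):
    a=np.radians(r);q=np.array([.5725,.2278,.03])-(st+.010)*np.array([np.cos(a),np.sin(a),0]);j=arm.ik(list(q),[pi,0,a]);print(st,r,q.round(3),None if j is None else np.round(j,2))
print(state()["time"])
```

```text
lampW [0.429 0.035 0.045]
lampW [ 0.491 -0.006  0.045]
lampW [ 0.456 -0.056  0.045]
lampW [ 0.412 -0.02   0.045]
lampS [ 0.443 -0.041  0.045] [ 0.407 -0.03   0.006]
lampS [ 0.404 -0.014  0.045] [ 0.367 -0.002  0.006]
lampS [0.445 0.041 0.045] [0.409 0.056 0.006]
lampS [0.491 0.013 0.045] [0.457 0.026 0.006]
lampSide [0.463 0.025 0.03 ]
lampSide [ 0.438 -0.035  0.03 ]
lampSide [0.396 0.01  0.03 ]
lampSide [0.417 0.06  0.03 ]
whis [0.447 0.432 0.025]
whis [0.442 0.417 0.025]
whis [0.504 0.422 0.025]
whis [0.506 0.401 0.025]
[ 0.55739342 -0.23630577  0.01842273] [ 0.55748544 -0.23663086  0.01898827] 0.2712620121534652 59.765759110450745 [-1.91205649  0.35279163  5.70718133]
0.127 49 [0.483 0.124 0.03 ] [-0.13  0.62 -0.31  2.1   0.4   0.47 -1.47]
0.077 50 [0.517 0.161 0.03 ] [-0.17  0.66 -0.33  1.99  0.39  0.55 -1.48]
0.077 20 [0.491 0.198 0.03 ] [-0.35  0.64 -0.19  2.03  0.23  0.5  -1.93]
0.077 -4 [0.486 0.234 0.03 ] [-0.5   0.64 -0.06  2.01  0.07  0.49 -2.25]
19.4
```

```bash
cat >> h.py <<'E'
NUT=np.array([.5725,.2278,0])
def wp(st,deg,z):  # TCP pose with nut axis at wrench x=st, y=-1 mm
    a=np.radians(deg);x=np.array([np.cos(a),np.sin(a),0]);y=np.array([-x[1],x[0],0])
    return list(NUT-(st+.010)*x+.001*y+[0,0,z]),[pi,0,a]
E
python3 - <<'E'
from h import *
s=state();p=list(s["eef_pos"]);p[2]=.14;arm.move_linear(p,speed=.2)
q,o=wp(.125,48,.165);arm.move_to(q,o);arm.hold(.3)
s=state();print(s["eef_pos"],q,s["time"],s["width"],s["ft_force"])
m,f=snap("wrist","app");cv2.imwrite("pics/app_c.png",cv2.resize(f[0:200,200:440],None,fx=3,fy=3,interpolation=cv2.INTER_CUBIC))
print(proj(m,NUT+[0,0,.05]))
a=np.radians(48);x=np.array([np.cos(a),np.sin(a),0]);y=np.array([-x[1],x[0],0]);e=np.array(s["eef_pos"])
for X,Y in((100,18),(91,18),(56,18),(56,-20),(91,-20)): print(X,Y,proj(m,e+x*(X+10)/1e3+y*Y/1e3+[0,0,.025]).round(1))
E
```

```text
[0.48170351 0.12751108 0.16488241] [np.float64(0.48142422331607676), np.float64(0.12814457916691063), np.float64(0.165)] 21.85 0.26461367848398937 [-0.34073064 -0.27791966 -4.09510248]
[318.7011128   25.55238313]
100 18 [266.1 -15.3]
91 18 [267.3  14.6]
56 18 [271.3 119. ]
56 -20 [372.1 118.9]
91 -20 [376.7  14.5]
```

View pics/app_c.png

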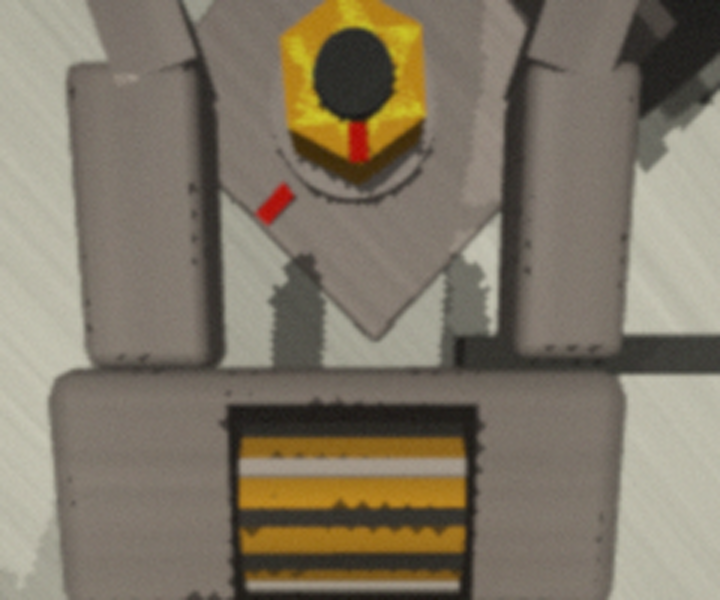

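```bash
sed -i 's/^NUT=.*/NUT=np.array([.5721,.2282,0])/' h.py
python3 - <<'E'
from h import *
def rep(n,c=None): s=state();print(n,c,np.round(s["eef_pos"],4),np.round(s["ft_force"],1),np.round(s["moment"],2),round(s["time"],2))
q,o=wp(.124,49.5,.06);arm.move_linear(q,o,speed=.15)
q,o=wp(.124,49.5,.021);c=arm.move_linear(q,o,speed=.08,max_force=8);rep("down",c)
if not c:
    q,o=wp(.0765,50,.021);c=arm.move_linear(q,o,speed=.05,max_force=12);rep("in",c);print(q)
    snap("wrist","in1")
E
```

```text
down False [0.4844 0.1271 0.0212] [ 0.2  0.1 -4.2] [-0.09  0.03  0.03] 23.39
in False [0.5154 0.1622 0.0209] [-0.8 -0.1 -4. ] [-0.06  0.06  0.01] 24.49
[np.float64(0.5157328273189954), np.float64(0.16257994327989492), np.float64(0.021)]
```

Run:
```python
from h import *
def rep(n,c=None): s=state();print(n,c,np.round(s["eef_pos"],4),np.round(s["ft_force"],1),np.round(s["moment"],2),round(s["time"],2))
for d in (41,32,23,14,7,3,0,-2):
    q,o=wp(.0765,d,.021);c=arm.move_linear(q,o,speed=.05,max_force=15);rep(d,c)
    if c: break
m,f=snap("wrist","turn1");print(proj(m,NUT+[0,0,.05]))
cv2.imwrite("pics/turn_c.png",f)
```

```text
41 False [0.506  0.1716 0.021 ] [-0.7 -1.4 -4.4] [-0.42  0.28 -0.1 ] 24.97
32 False [0.4983 0.1828 0.0209] [-0.7 -1.7 -3.9] [-0.38  0.26 -0.03] 25.39
23 False [0.4923 0.195  0.0209] [-0.5 -2.4 -4.2] [-0.27  0.26 -0.07] 25.82
14 False [0.4881 0.2079 0.0209] [-0.7 -1.  -4.9] [-0.23  0.28 -0.06] 26.24
7 False [0.4862 0.2183 0.0209] [-1.  -1.1 -3.8] [-0.13  0.22 -0.03] 26.6
3 False [0.4858 0.2243 0.021 ] [ 0.  -1.  -4.3] [-0.14  0.21 -0.1 ] 26.87
0 False [0.4857 0.2289 0.021 ] [-0.7 -0.3 -4.3] [-0.09  0.12 -0.1 ] 27.12
-2 False [0.4859 0.232  0.021 ] [ 0.5 -1.2 -3.6] [-0.13  0.04 -0.06] 27.37
[322.28137269  56.08050061]
```

View pics/turn_c.png

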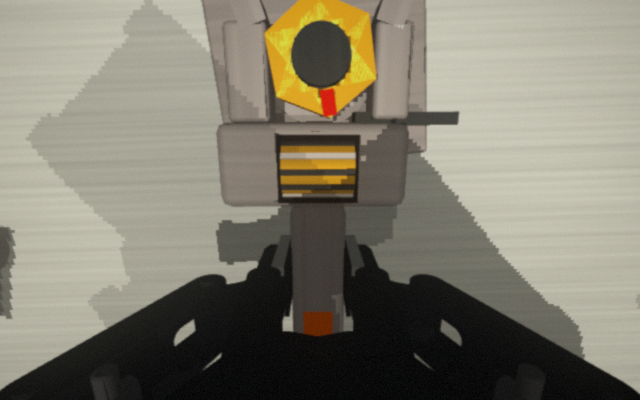

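Run:
```python
from h import *
def rep(n,c=None): s=state();print(n,c,np.round(s["eef_pos"],4),np.round(s["ft_force"],1),np.round(s["moment"],2),round(s["time"],2))
for d in (-4,-6,-8,-9.5):
    q,o=wp(.0765,d,.021);c=arm.move_linear(q,o,speed=.03,max_force=15);rep(d,c)
    if c or np.hypot(*state()["ft_force"][:2])>12: break
m,f=snap("wrist","turn2");h=cv2.cvtColor(f,cv2.COLOR_BGR2HSV)[:130,240:400]
k=cv2.inRange(h,(0,200,120),(6,255,255))|cv2.inRange(h,(174,200,120),(180,255,255));mo=cv2.moments(k);print(mo["m00"]/255)
r=ray(m,240+mo["m10"]/mo["m00"],mo["m01"]/mo["m00"],.05)
b=cv2.inRange(h,(15,110,60),(35,255,255))
hull=cv2.convexHull(cv2.findNonZero(b|k));c=cv2.minEnclosingCircle(hull)[0];C=ray(m,240+c[0],c[1],.05)
print("nut c",C,"mark",r,"yaw",np.degrees(np.arctan2(C[1]-r[1],C[0]-r[0])),np.degrees(np.arctan2(NUT[1]-r[1],NUT[0]-r[0])))
cv2.imwrite("pics/turn2_c.png",cv2.resize(f[:140,220:420],None,fx=3,fy=3))
```

```text
-4 False [0.486  0.2351 0.021 ] [ 0.5 -1.4 -3.7] [-0.11 -0.03 -0.09] 27.67
-6 False [0.4863 0.2381 0.021 ] [ 2.4 -1.8 -4.6] [-0.21 -0.18 -0.05] 27.92
-8 False [0.4865 0.241  0.021 ] [ 0.8 -1.2 -2.9] [-0.32 -0.06  0.1 ] 28.17
-9.5 False [0.4868 0.2433 0.021 ] [-0.7 -2.1 -4.2] [-0.39  0.02  0.2 ] 28.42
323.0
nut c [0.57235222 0.22815707 0.05      ] mark [0.55668971 0.22757953 0.05      ] yaw 2.1117912335409987 2.305684809432794
```

View pics/turn2_c.png

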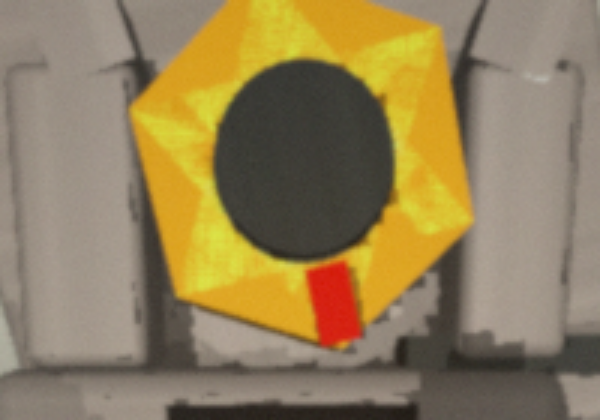

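Run:
```python
from h import *
def rep(n,c=None): s=state();print(n,c,np.round(s["eef_pos"],4),np.round(s["ft_force"],1),np.round(s["moment"],2),round(s["time"],2))
for d in(-5,-.5):
    q,o=wp(.0765,d,.021);arm.move_linear(q,o,speed=.04)
rep("back")
q,o=wp(.126,-.5,.021);c=arm.move_linear(q,o,speed=.06,max_force=15);rep("out",c)
m,f=snap("wrist","out")
if not c:
    q,o=wp(.126,-.5,.15);arm.move_linear(q,o,speed=.2);m,f=snap("wrist","out2")
    h=cv2.cvtColor(f,cv2.COLOR_BGR2HSV)[:130,200:440]
    k=cv2.inRange(h,(0,170,90),(6,255,255))|cv2.inRange(h,(174,170,90),(180,255,255));n,l,s,ce=cv2.connectedComponentsWithStats(k)
    for i in range(1,n):
        if s[i,4]>15:
            z=(.05,.012);R=[ray(m,200+ce[i][0],ce[i][1],zz) for zz in z];print(s[i],[ (r.round(4),np.degrees(np.arctan2(NUT[1]-r[1],NUT[0]-r[0])).round(1)) for r in R])
    arm.move_to([.5575,-.2366,.14],[pi,0,YW])
    arm.move_linear([.5575,-.2366,.05],speed=.2);arm.hold(.2);rep("above")
    c=arm.move_linear([.5575,-.2366,.0185],speed=.05,max_force=8);rep("placed",c)
```

```text
back None [0.4861 0.2305 0.0212] [ 0.2 -0.2 -3.4] [0.05 0.04 0.02] 29.1
out False [0.4366 0.2305 0.0211] [ 0.1 -0.5 -3.5] [ 0.   -0.    0.05] 30.07
[118  33   6  14  74] [(array([0.5566, 0.2274, 0.05  ]), np.float64(2.9)), (array([0.5653, 0.227 , 0.012 ]), np.float64(10.1))]
[119  68   6  14  76] [(array([0.5331, 0.2268, 0.05  ]), np.float64(2.1)), (array([0.5381, 0.2263, 0.012 ]), np.float64(3.3))]
above None [ 0.5585 -0.2368  0.0515] [-0.5 -0.8 -5. ] [-0.    0.13 -0.03] 33.52
placed True [ 0.5569 -0.2364  0.019 ] [-0.6  0.1  6.4] [-0.11  0.03  0.01] 34.12
```

Run:
```python
from h import *
eoat.grip(.6);arm.move_linear([.5575,-.2366,.13],speed=.15);arm.hold(.2)
snap("wrist","fin");gapm("fin")
m,g=load("fin");h=cv2.cvtColor(g,cv2.COLOR_BGR2HSV);k=cv2.inRange(h,(15,110,60),(35,255,255));n,l,s,ce=cv2.connectedComponentsWithStats(k)
for i in range(1,n):
    if s[i,4]>30: print(s[i],ray(m,*ce[i],.051)-WORM)
print(proj(m,WORM+[0,0,.051]))
cv2.imwrite("pics/fin_c.png",g);snap("scene","fins");print(state()["time"])
```

```text
fin
 [-46.7, -33.8, -18.9, 18.6, 35.1]
 [-46.7, -33.7, -18.8, 18.6, 35.2]
 [-46.8, -33.7, -18.8, 18.6, 35.0]
 [-46.8, -33.5, -18.8, 18.7, 35.0]
 [-46.9, -33.6, -18.8, 18.7, 35.2]
[298 131  40   4 129] [0.00737035 0.00304383 0.051     ]
[298 138  40   6 238] [0.0022014  0.00156766 0.051     ]
[298 146  40   7 244] [-0.00345168  0.00043988  0.051     ]
[298 154  39   4 138] [-0.00852957 -0.00026698  0.051     ]
[318.70833451 144.04568078]
35.7
```

View pics/fin_c.png

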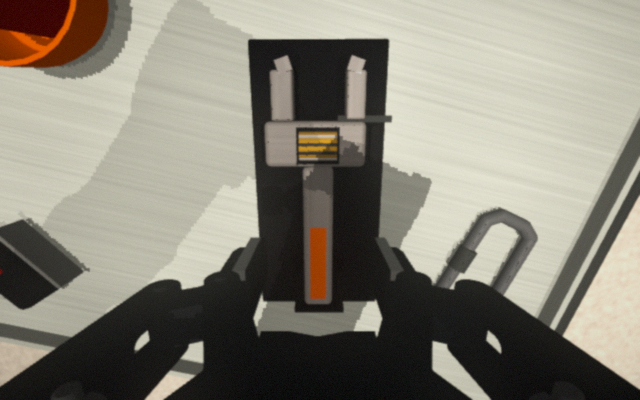

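The picture shows the wrench lying straight in its rest (worm at about (318,145), less than 1 mm off). The nut's mark is in line with the bracket's, and the gripper is clear of everything.

Run:
```python
from h import *
arm.move_linear([.5575,-.2366,.2],speed=.2);print(order.job_done())
```

```text
the job is handed in; nothing more can be done
None
```

I set the jaws to about 38 mm, turned the nut clockwise until its red mark lined up with the bracket's (within about half a degree in the image), laid the wrench back in its rest and handed the job in at about 36 s; the verdict was not reported.

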